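Roll the thick bar onto the marking line

ROBOT

A 6-joint arm with a two-finger parallel gripper is mounted at the origin on a cart in front of the work surface, level with it; the furniture and walls round the work are solid. World frame = base frame: x ahead of the robot, y to its left, z up, the work surface at z = 0. Lengths are in mm, angles in rad, forces in N, time in s.
With the tool pointing down it reaches from about 350 to 775 mm from the base axis. Payload 7.3 kg.
Tool frame: the origin (TCP) lies at the very end of the fingers, on their centre line; the grasp point (between the pads) lies 19 mm behind it; z points along the fingers, y is the line along which they close (so a half turn about z gives the same grasp; the last joint's range is limited). The gripper opens to 92 mm and grips with 3 to 60 N. Pads are 19 mm wide; open, the fingers measure 130 mm over their backs; the gripper's body (75 mm by 190 mm) begins 47 mm behind the grasp point.
Start: joints at [-1.371, 0.342, 1.524, -0, 1.275, -0.146], TCP at [177.972, -493.937, 197.741] pointing down, gripper open.
Joint ranges: [-2.53, 2.53], [-0.77, 2.02], [0.04, 2.7], [-1, 4.14], [0.28, 2.66], [-3.11, 3.11]. Speed limits (rad/s): [2.57, 2.57, 3.14, 3.14, 3.14, 3.14].

INTERFACE

Orientations are given as [roll, pitch, yaw] about the fixed x, y, z axes, in that order (R = Rz(yaw) Ry(pitch) Rx(roll)).
In Python, from plant import bot gives the robot as it stands.
- The arm moves only by the tool apply_moves, never from a script. Its argument "motion" is text: rows parted by semicolons, each of 4 numbers parted by spaces: the shift along the tool's x, y, z in m, then the turn about the tool's z in degrees. A call has 1 to 8 rows; each row shifts and turns the commanded pose from where the row before left it, along the tool's axes as they then stand; what a row does not reach is not made up. A row lasts 1/8 s, in which the tool goes at most 62.5 mm and 10.7 degrees, less where a joint would pass 70% of its speed; a pose out of reach is approached as far as the arm can. A call with a gripper value outside its range is refused whole. "fingers" is the opening, from -1 (shut) to 1 (fully open), set as the call begins (left out, the last holds). The fingers move at their own pace and stop on an object; the grip force is fixed at half the most. Time passes only in rows, so rows that do not move let the fingers close. It gives the time, the measured TCP pose, the force, the opening and the grip force at its end, in the units of the state.
- bot.get_obs(): the state, without advancing time (a new reading comes with each control period).
- bot.capture(name): name is "scene" or "top"; returns a dict with "img" (400x640x3 uint8, blue, green, red), "range_z" (400x640 float32, mm along the optical axis (not along the pixel's ray), 0 where there is no reading), "fx", "fy", "cx", "cy" (pixels), "world_from_camera" (4x4, takes a point from camera to world coordinates). Camera axes: x right, y down, z forward; pixel columns grow to the right and rows downward; lengths in mm; the calibration is good to about 2 mm. A picture is of the moment at which its call begins.
- bot.close_job(): hands the job in; it is judged then, once.
Trained networks look in a picture, given as the dict that the camera call returned (one of the last four; its "shot" number tells which), for a name from the list of things; names that differ only in an ending like _2 or _b are one class to them, and where a whole thing is asked for, a point or a joint stands for the part that bears it (a point fixed in the world has none). Each returns a list of dicts, best first, with "p" (0 to 1); they miss things now and then, are a little off and sometimes report something else, mostly with a low value. They report only what shows in the picture. A call takes as long as a camera call. They do not tell look-alikes from the thing itself.
- bot.cut_out(picture, thing): "pixels" (400x640 bool, what is visible of it) and "point" ([column, row] in pixels, amid what is visible of it).
The state is a dict: "time": time; "joint_positions": joint angles; "dq": joint speeds; "tau": joint torques, N m; "tool_pos": TCP position; "tcp_rot": TCP orientation; "contact_force": force on the tool from outside, world axes, zero at the start; "moment": the same for the moment, N m; "grip_width": finger opening in mm; "finger_force": force on a finger pad.
Only numpy, scipy, OpenCV 4.12 (cv2) and the standard library are available. Lean on these libraries where they do the work, as an engineer would, in place of code of your own. Each camera call takes 0.05 s, during which the arm holds its last target. There are 200 camera calls.

TASK

On the marking-out board lie two turned metal bars, a thick one and a thin one, one on either side of the line drawn across the board. Press a fingertip on top of the thick bar and push sideways so that it rolls along the board until it lies at rest on the line, centred over it and parallel to it, with the line still showing past both of its ends, ready to be marked out. Push it only on its top: do not grip it, lift it or shove it from the side, and leave the thin bar and the tools round the board where they are.

Things in the scene. Friction and masses are not known exactly. Their poses are not given: they have to be found in the camera images.
- board: marking-out board, fixed: plywood with a black rubber face, 150 mm (its x, roughly ahead of the robot) by 270 mm (its y), rubber 8 mm above the bench; origin at the centre of its underside. A pale line crosses it along its x at y = 0. A wooden stop strip 12 mm wide, its top 18 mm above the bench, runs along each end (y = +-129 mm). The bars roll along its y.
- line_mid (a point): middle of the pale line (3 mm wide, 144 mm long), on the rubber 8 mm above the bench; x runs along the line. A bar rolled without slip moves half as far as the fingertip on its top, so the tip runs ahead of it and several strokes are needed; on the rubber the bar stays where it is left and does not coast.
- thick_bar: the bar to roll: aluminium round bar, 36 mm diameter, 100 mm long, 0.2 to 0.4 kg. Origin at its middle on its axis (26 mm above the bench, its top 44 mm); x along its axis, y and z turn as it rolls. Starts 65 to 90 mm from the line on either side, nearly parallel to it. Friction about 0.6. Fingers reaching down beside it to mid-height while touching count as gripping or shoving.
- thin_bar: the other bar, to be left alone: same material, 22 mm diameter, 100 mm long, 0.1 kg, origin at its middle on its axis (19 mm above the bench), x along its axis; lies on the other side of the line, 65 to 90 mm from it
- bench_block: steel block 48x62x38 mm standing beyond the board's +y end, leave alone; origin at the centre of its underside
- beeswax: round yellow wax cake 45 mm across, 17 mm high, by the board's -y end, leave alone; origin at the centre of its underside
- loupe: folding loupe 29x61x13 mm, opened, by the board's -y end, leave alone; origin at the centre of its underside
- dapping_block: brass doming cube 50 mm, to the left behind, leave alone; origin at the centre of its underside
There are look-alikes about, which are no part of the job. Leave any black or turquoise look-alike of the thick_bar alone.

How it is judged (in metres and radians):
On the way:
1. the thick bar has rolled about half a turn while lying on the board (angle between thick_bar's own z axis and vertical above 2.4 rad and height (world z) of thick_bar below 0.03 m), for 0.1 s.
At the end, for the whole second after the job is handed in: The thick bar, having rolled at least half a turn, rests on the board with its axis within 5 mm of the line's middle and 0.10 rad of parallel, its middle within 20 mm of the line's middle lengthwise; the thin bar and the other things are within 15 mm of where they stood (y of thick_bar in the frame of line_mid between -0.005 and 0.005 m and x of thick_bar in the frame of line_mid between -0.02 and 0.02 m and angle between the x axis of thick_bar and the x axis of line_mid, either way round below 0.1 rad and height (world z) of thick_bar between 0.023 and 0.029 m and linear speed of thick_bar below 0.01 m/s and angular speed of thick_bar below 0.3 rad/s and distance of each of thin_bar, bench_block, beeswax, loupe, dapping_block from where it was at the start of the episode below 0.015 m); the robot touches nothing.
It fails at once if the thick bar is gripped or pushed from its side (fingertips reaching down beside it while touching it) instead of being pushed on its top (contact force between the fingers and thick_bar above 0.5 N and height (world z) of the grasp point below 0.05 m).
It fails at once if the thick bar is lifted or thrown off the board (height (world z) of thick_bar above 0.04 m).
It fails at once if the thick bar is swung round on the board, more than 30 degrees out of line (angle between the x axis of thick_bar and the x axis of board, either way round above 0.52 rad).
It fails at once if the thin bar is moved more than 15 mm or lifted (distance of thin_bar from where it was at the start of the episode above 0.015 m or height (world z) of thin_bar above 0.03 m).
It fails at once if a tool or block round the board is moved more than 15 mm (distance of any of bench_block, beeswax, loupe, dapping_block from where it was at the start of the episode above 0.015 m).
It also fails if it takes over 58 s, if anything falls off the work surface, if the arm or the gripper's body presses on something with over 40 N, if the wrist force passes 120 N, or if a joint passes its speed limit or range.

## Working session

There is one attempt and no reset: what is moved stays moved. The work goes in short steps, Python scripts to look and compute and a tool call to move; the robot and the scene stay as the last step left them, time stands still between calls to the robot, and variables do not carry over. Pictures are saved under pics/ and viewed, at most 10 in all, crops included, and the job is handed in when it is done.

Besides the shell and the picture viewer there is one more tool, called after ">>>" by a JSON object that holds its "api" and its "payload". apply_moves: Moves the arm, as the interface text tells. Its arguments: {"type":"object","properties":{"motion":{"type":"string"},"fingers":{"type":"number"}},"required":["motion"]}

```bash
mkdir -p pics && cat > h.py <<'E'
import numpy as np, cv2
from plant import bot
def world(s,mask):
    v,u=np.nonzero(mask&(s["range_z"]>0)); z=s["range_z"][v,u]
    P=np.c_[(u-s["cx"])*z/s["fx"],(v-s["cy"])*z/s["fy"],z,np.ones(len(z))]
    return (P@np.array(s["world_from_camera"]).T)[:,:3]
E
python3 - <<'E'
from h import *
for n in ("scene","top"):
    s=bot.capture(n); cv2.imwrite(f"pics/{n}0.png",s["img"])
    for t in ("thick_bar","thin_bar","board","line_mid","bench_block","beeswax","loupe","dapping_block"):
        try:
            for d in bot.cut_out(s,t)[:4]:
                P=world(s,d["pixels"]); print(n,t,round(d["p"],2),np.round(d["point"]),d["pixels"].sum(),np.median(P,0).round(),np.percentile(P,2,axis=0).round(),np.percentile(P,98,axis=0).round())
        except Exception as e: print(n,t,e)
o=bot.get_obs(); print(o)
E
```

```text
scene thick_bar 0.97 [294. 259.] 611 [436. 212.  28.] [408. 167.  -1.] [471. 255.  36.]
scene thick_bar 0.73 [408. 160.] 274 [ 504. -355.   26.] [ 461. -378.    6.] [ 553. -339.   35.]
scene thick_bar 0.59 [362. 193.] 373 [ 494. -117.   36.] [ 453. -144.   13.] [551. -98.  43.]
scene thick_bar 0.44 [196. 264.] 702 [585. 388.  38.] [572. 361.  -2.] [626. 411.  51.]
scene thin_bar 0.72 [320. 208.] 196 [536.  24.  25.] [496.   3.  10.] [584.  39.  30.]
scene board 0.91 [340. 207.] 2740 [507. -49.   6.] [ 420. -192.   -1.] [609.  78.  18.]
scene line_mid 0.62 [342. 205.] 2637 [508. -51.   6.] [ 422. -193.    0.] [608.  78.  17.]
scene bench_block 0.62 [286. 218.] 519 [566. 118.  33.] [542.  81.  -1.] [606. 148.  39.]
scene beeswax 0.48 [398. 196.] 114 [ 431. -201.   14.] [ 238. -232.   -3.] [457.  72. 261.]
scene loupe 0.65 [391. 181.] 128 [ 496. -238.    7.] [ 486. -271.   -3.] [ 514. -213.   13.]
scene loupe 0.15 [339. 206.] 2866 [509. -48.   6.] [ 420. -194.   -2.] [615.  79.  18.]
scene dapping_block 0.93 [195. 265.] 736 [585. 388.  36.] [572. 354.  -3.] [664. 411.  51.]
top thick_ba
[... 961 characters left out ...]
406.  54.]
{'time': 0.9, 'joint_positions': array([-1.37101533e+00,  3.41948033e-01,  1.52409684e+00,  3.26483800e-05,
        1.27543839e+00, -1.46015533e-01]), 'dq': array([-0.00012215,  0.00127444, -0.00022326,  0.00073387,  0.00151245,
        0.0002323 ]), 'tau': array([ 2.70443934e-04, -4.31121111e+01, -2.44477379e+01,  7.18689384e-02,
        4.80984931e-02, -6.51287323e-06]), 'tool_pos': array([ 177.97289315, -493.92727421,  197.76860466]), 'tcp_rot': array([ 3.14147989e+00, -1.49877267e-05,  3.45787028e-01]), 'contact_force': array([-0.55210127, -0.31894422, -0.73118716]), 'moment': array([-0.01519022,  0.04287323, -0.01179985]), 'finger_force': 0.0, 'grip_width': 91.56579322475716}
```

```bash
python3 - <<'E'
import cv2
a=cv2.imread("pics/top0.png"); cv2.imwrite("pics/topc.png",cv2.resize(a[140:270,230:480],None,fx=3.2,fy=3.2,interpolation=cv2.INTER_CUBIC))
E
```

```text
(no output)
```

View pics/topc.png

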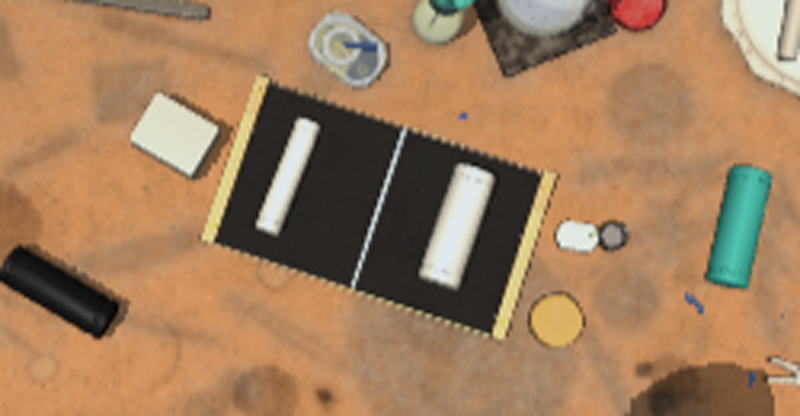

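View pics/scene0.png

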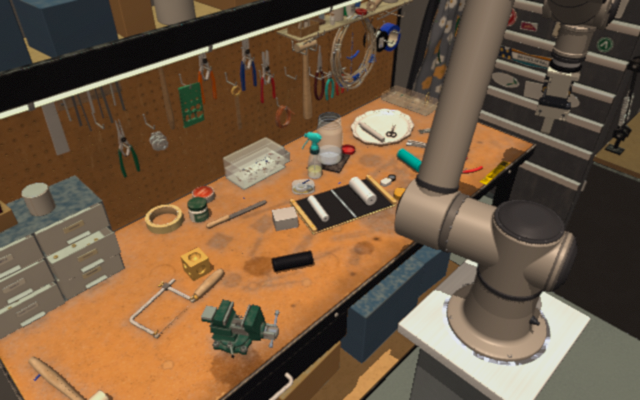

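```bash
cat >> h.py <<'E'
def rayz(s,uv,z):
    uv=np.atleast_2d(uv).astype(float); T=np.array(s["world_from_camera"])
    d=np.c_[(uv[:,0]-s["cx"])/s["fx"],(uv[:,1]-s["cy"])/s["fy"],np.ones(len(uv))]@T[:3,:3].T
    return T[:3,3]+d*((z-T[2,3])/d[:,2])[:,None]
def axis(P):
    c=np.float32(P[:,:2]); (x,y),(w,h),a=cv2.minAreaRect(c)
    vx,vy,_,_=cv2.fitLine(c,cv2.DIST_L2,0,.01,.01).ravel()
    return np.array([x,y]).round(1),np.round(sorted([w,h]),1),round(np.degrees(np.arctan2(vy,vx)),1)
def measure(name,ztop=44):
    s=bot.capture(name); T=np.array(s["world_from_camera"]); print(name,"cam",T[:3,3].round(),"t",bot.get_obs()["time"])
    b=max(bot.cut_out(s,"board")[:1],key=lambda d:d["p"])["pixels"].astype(np.uint8)
    hull=cv2.convexHull(np.argwhere(b)[:,::-1].astype(np.int32)); H=np.zeros_like(b); cv2.fillConvexPoly(H,hull,1)
    H=cv2.erode(H,np.ones((3,3)))
    g=s["img"].astype(int); pale=((g.min(2)>105)&(g.max(2)-g.min(2)<50)&(H>0)).astype(np.uint8)
    n,L,st,ce=cv2.connectedComponentsWithStats(pale)
    for i in range(1,n):
        if st[i,4]<25: continue
        uv=np.argwhere(L==i)[:,::-1]; P=world(s,L==i); zt=np.percentile(P[:,2],70)
        print(ce[i].round(1),st[i,4],"z",zt.round(1),"on z=8",axis(rayz(s,uv,8)),"z=19",axis(rayz(s,uv,19)),"z=26",axis(rayz(s,uv,26)))
    print("rubber z",np.median(world(s,(b>0)&(g.max(2)<60))[:,2]))
    return s
E
python3 - <<'E'
from h import *
measure("top"); measure("scene")
E
```

```text
top cam [ 386.   21. 1295.] t 0.95
[319.5 194.5] 278 z 29.5 on z=8 (array([547.7,  15.9]), array([ 20.3, 102.9]), np.float32(-20.4)) z=19 (array([546.4,  15.9]), array([ 20.2, 102. ]), np.float32(-20.4)) z=26 (array([545.5,  15.9]), array([ 20. , 101.4]), np.float32(-20.4))
[348.1 203.8] 79 z 9.8 on z=8 (array([520.6, -61.7]), array([  3.5, 144.4]), np.float32(-17.5)) z=19 (array([519.5, -61. ]), array([  3.4, 143.1]), np.float32(-17.5)) z=26 (array([518.7, -60.6]), array([  3.4, 142.4]), np.float32(-17.5))
[372.4 210. ] 482 z 43.2 on z=8 (array([ 508.1, -129.3]), array([ 34.4, 104.5]), np.float32(-18.3)) z=19 (array([ 507.1, -128. ]), array([ 34.1, 103.6]), np.float32(-18.3)) z=26 (array([ 506.4, -127.1]), array([ 33.9, 103. ]), np.float32(-18.3))
rubber z 8.245034745336397
scene cam [-223.  786.  901.] t 1.05
[363.6 191.3] 304 z 39.4 on z=8 (array([ 509.1, -144.3]), array([ 40.4, 116. ]), np.float32(-21.5)) z=19 (array([ 500.1, -132.9]), array([ 39.9, 114.5]), np.float32(-21.5)) z=26 (array([ 494.4, -125.6]), array([ 39.5, 113.6]), np.float32(-21.5))
[343.2 203.2] 65 z 7.1 on z=8 (array([518.3, -60.7]), array([  5.8, 136.1]), np.float32(-17.6)) z=19 (array([509.1, -50.3]), array([  5.8, 134.4]), np.float32(-17.6)) z=26 (array([503.3, -43.7]), array([  5.7, 133.4]), np.float32(-17.6))
[317.6 207.5] 203 z 26.8 on z=8 (array([553.2,   5.7]), array([ 23.9, 116. ]), np.float32(-21.9)) z=19 (array([543.6,  15.3]), array([ 23.6, 114.6]), np.float32(-21.9)) z=26 (array([537.6,  21.4]), array([ 23.4, 113.7]), np.float32(-21.9))
rubber z 5.790252271497593
```

```bash
python3 - <<'E'
from h import *
s=bot.capture("top"); P=world(s,np.ones((400,640),bool)); 
m=(P[:,2]>45)&(P[:,2]<500)&(P[:,0]>350)&(P[:,0]<760)&(P[:,1]>-350)&(P[:,1]<150)
Q=P[m]; 
import collections
c=collections.defaultdict(list)
for q in Q: c[(int(q[0]//30)*30,int(q[1]//30)*30)].append(q[2])
for k in sorted(c):
    if len(c[k])>3: print(k,len(c[k]),round(max(c[k])))
o=bot.get_obs(); yaw=np.radians(72.5); ex=np.array([np.cos(yaw),np.sin(yaw)]); ey=np.array([np.sin(yaw),-np.cos(yaw)])
tgt=np.array([506.4,-127.1])-8*ex; d=tgt-o["tool_pos"][:2]; print(tgt,"toolxy",d@ex,d@ey, (d@ex)/8,(d@ey)/8)
E
```

```text
(450, -120) 8 51
(480, -150) 10 47
(480, -120) 7 49
(510, -150) 20 49
(540, -150) 7 49
(660, -240) 81 163
(660, -210) 189 165
(660, -180) 109 161
(660, -150) 30 148
(660, -120) 207 155
(690, -240) 60 163
(690, -180) 149 162
(690, -120) 91 153
(720, -240) 184 161
(720, -210) 100 162
(720, -180) 42 164
(720, 0) 13 67
(750, -210) 5 99
(750, -90) 13 77
(750, -60) 45 76
(750, -30) 47 75
(750, 0) 44 75
(750, 30) 40 78
(750, 60) 41 78
(750, 90) 7 76
[ 503.9943536  -134.72973561] toolxy 440.6011060142397 202.91694385879677 55.07513825177996 25.364617982349596
```

>>> {"api": "apply_moves", "payload": {"motion": "0 0 0 -10.5; 0 0 0 -10.5; 0 0 0 -10.5; 0 0 0 -10.5; 0 0 0 -10.5; 0 0 0 -0.2; 0 0 0 0", "fingers": -1}}

```text
time: 2.02
tool_pos: [178.0, -493.9, 197.7]
tcp_rot: [3.142, 0.0, 1.262]
contact_force: [-0.7, 0.4, 0.4]
grip_width: 26.6
finger_force: 0.0
```

>>> {"api": "apply_moves", "payload": {"motion": "0.055 0.025 0 0; 0.055 0.025 0 0; 0.055 0.025 0 0; 0.055 0.025 0 0; 0.055 0.025 0 0; 0.055 0.025 0 0; 0.055 0.025 0 0; 0.055 0.025 0 0"}}

```text
time: 3.02
tool_pos: [502.2, -132.8, 197.9]
tcp_rot: [3.141, 0.0, 1.263]
contact_force: [1.2, -1.1, -0.0]
grip_width: 0.4
finger_force: 0.0
```

>>> {"api": "apply_moves", "payload": {"motion": "0 0 0.04 0; 0 0 0.04 0; 0 0 0.03 0; 0 0 0.02 0; 0 0 0 0; 0 0 0 0"}}

```text
time: 3.78
tool_pos: [501.6, -134.7, 68.6]
tcp_rot: [3.14, 0.0, 1.264]
contact_force: [0.5, -0.4, -0.1]
grip_width: 0.4
finger_force: 0.0
```

```bash
python3 - <<'E'
from h import *
o=bot.get_obs(); print(o["time"],o["tool_pos"].round(1),np.degrees(o["tcp_rot"]).round(2),o["contact_force"].round(2),o["grip_width"])
yaw=np.radians(72.5); ex=np.array([np.cos(yaw),np.sin(yaw)]); ey=np.array([np.sin(yaw),-np.cos(yaw)])
d=np.array([506.4,-127.1])-8*ex-o["tool_pos"][:2]; print("to go",d@ex,d@ey)
s=bot.capture("scene"); cv2.imwrite("pics/s1.png",cv2.resize(s["img"][120:260,270:450],None,fx=4,fy=4))
E
```

```text
3.775 [ 501.6 -134.7   68.6] [1.7992e+02 1.0000e-02 7.2450e+01] [ 0.46 -0.42 -0.14] 0.35233537534286136
to go 0.6610298604080258 2.352362319268822
```

View pics/s1.png

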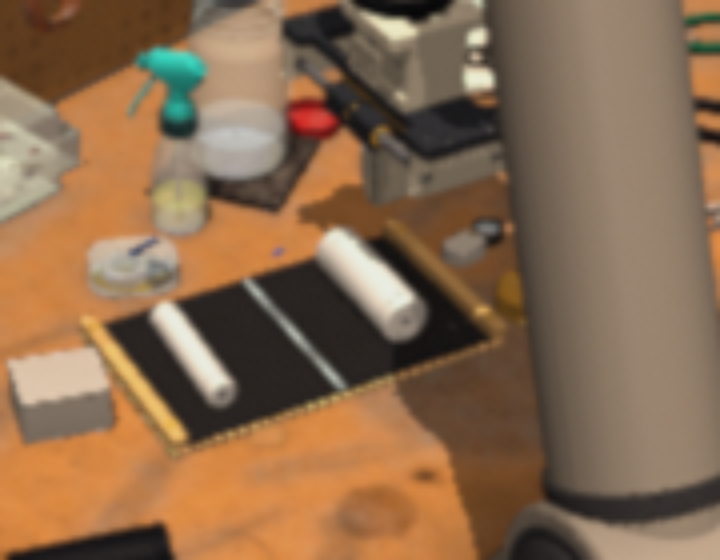

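```bash
python3 - <<'E'
from h import *
s=bot.capture("scene"); cv2.imwrite("pics/s2.png",s["img"])
def proj(p):
    c=np.linalg.inv(np.array(s["world_from_camera"]))@np.r_[p,1]; return c[0]/c[2]*s["fx"]+s["cx"],c[1]/c[2]*s["fy"]+s["cy"]
o=bot.get_obs();print(o["time"],o["tool_pos"],proj(o["tool_pos"]),proj([502,-134,198]),proj([178,-494,198]))
m=np.zeros((400,640),bool); m[160:170,362:390]=1; P=world(s,m); print(np.median(P,0),s.keys())
s=bot.capture("top"); cv2.imwrite("pics/t2.png",cv2.resize(s["img"][120:280,260:480],None,fx=3.5,fy=3.5))
E
```

```text
3.875 [ 501.69748569 -134.71845158   68.84251185] (np.float64(365.02474482038326), np.float64(177.04481352952257)) (np.float64(367.5115526653653), np.float64(138.23272066079497)) (np.float64(542.7912873528815), np.float64(132.95050876297725))
[ 481.74838371 -117.74824935  139.88596674] dict_keys(['img', 'range_z', 'fx', 'fy', 'cx', 'cy', 'world_from_camera', 'shot'])
```

View pics/t2.png

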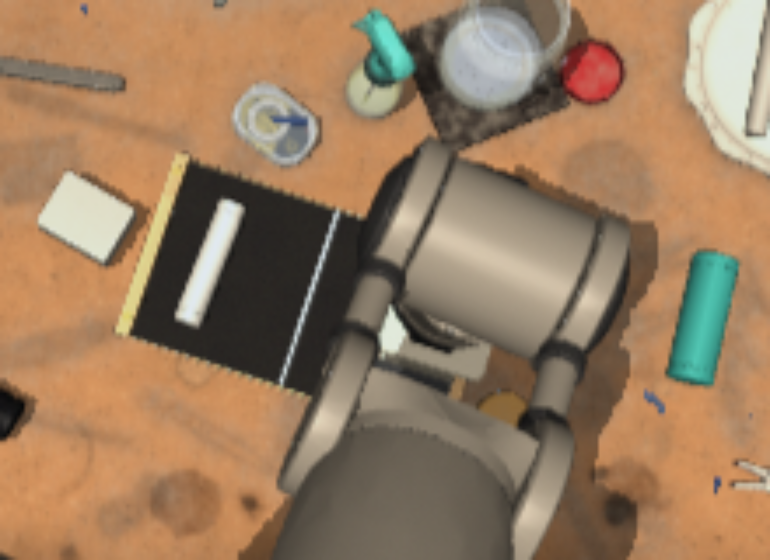

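The overhead view shows the arm over the thick bar, with the line at crop (310,300) and the thin bar at (210,265), both undisturbed. The fingertip is hidden, so I'll come down slowly and watch the force.

>>> {"api": "apply_moves", "payload": {"motion": "0.0005 0.0024 0.010 0; 0 0 0.008 0; 0 0 0.004 0; 0 0 0 0; 0 0 0 0"}}

```text
time: 4.55
tool_pos: [503.5, -134.7, 45.8]
tcp_rot: [3.141, 0.0, 1.266]
contact_force: [-0.1, -0.1, 0.2]
grip_width: 0.7
finger_force: 0.0
```

>>> {"api": "apply_moves", "payload": {"motion": "0 0 0.001 0; 0 0 0.001 0; 0 0 0 0"}}

```text
time: 4.92
tool_pos: [503.3, -134.6, 43.7]
tcp_rot: [-3.142, 0.0, 1.266]
contact_force: [-0.2, -0.4, 0.5]
grip_width: 0.1
finger_force: 0.0
```

>>> {"api": "apply_moves", "payload": {"motion": "0 0 0.001 0; 0 0 0 0; 0 0 0 0"}}

```text
time: 5.3
tool_pos: [503.4, -134.6, 42.7]
tcp_rot: [3.142, 0.0, 1.266]
contact_force: [-0.3, 0.3, 0.1]
grip_width: 0.2
finger_force: 0.0
```

>>> {"api": "apply_moves", "payload": {"motion": "0 0 -0.003 0; 0.005 0 0 0; 0 0 0.002 0; 0 0 0.001 0; 0 0 0 0; 0 0 0 0"}}

```text
time: 6.05
tool_pos: [504.9, -129.9, 42.7]
tcp_rot: [3.142, 0.0, 1.266]
contact_force: [0.4, 0.6, 0.3]
grip_width: 0.4
finger_force: 0.0
```

>>> {"api": "apply_moves", "payload": {"motion": "0 0 0.001 0; 0 0 0 0; 0 0 0 0"}}

```text
time: 6.42
tool_pos: [504.9, -129.9, 41.7]
tcp_rot: [3.142, 0.0, 1.266]
contact_force: [1.0, 0.1, 0.4]
grip_width: 0.2
finger_force: 0.0
```

```bash
python3 - <<'E'
from h import *
s=bot.capture("scene"); cv2.imwrite("pics/s3.png",cv2.resize(s["img"][140:230,300:420],None,fx=6,fy=6))
print(bot.get_obs()["contact_force"])
E
```

```text
[-0.42964596 -0.10055655  0.56385994]
```

View pics/s3.png

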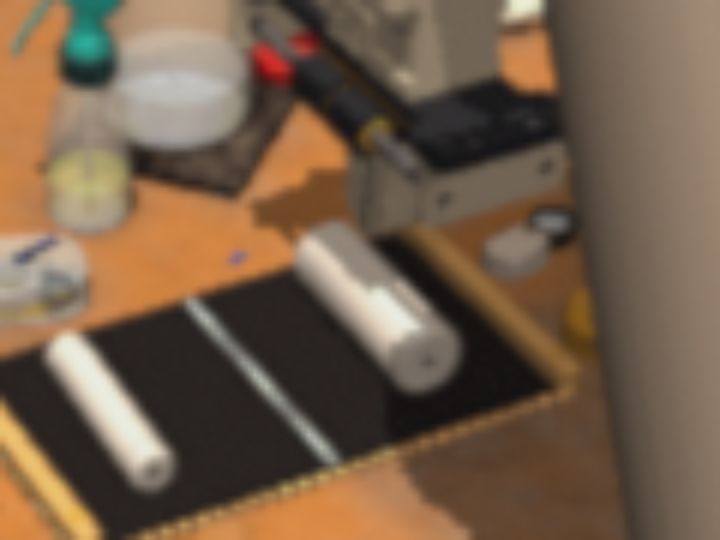

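```bash
python3 - <<'E'
from h import *
s=bot.capture("scene"); T=np.linalg.inv(np.array(s["world_from_camera"]))
o=bot.get_obs(); p=o["tool_pos"]; print(p)
for q in (p,p+[0,0,20],p+[0,0,40],p+[0,0,66]):
    c=T@np.r_[q,1]; print(q.round(),"px",(c[0]/c[2]*s["fx"]+s["cx"]).round(1),(c[1]/c[2]*s["fy"]+s["cy"]).round(1),"depth",c[2].round())
for v in range(164,200,3):
    print(v,[(u,int(s["range_z"][v,u])) for u in range(346,396,6)])
for u,v in((362,176),(366,176),(370,173),(390,165),(366,182),(362,186)):
    m=np.zeros((400,640),bool); m[v,u]=1; print(u,v,world(s,m).round())
E
```

```text
[ 504.92111056 -129.87780777   41.73361126]
[ 505. -130.   42.] px 362.5 184.9 depth 1445.0
[ 505. -130.   62.] px 362.9 179.3 depth 1433.0
[ 505. -130.   82.] px 363.3 173.6 depth 1421.0
[ 505. -130.  108.] px 363.8 166.0 depth 1405.0
164 [(346, 1610), (352, 1605), (358, 1354), (364, 1330), (370, 1288), (376, 1290), (382, 1294), (388, 1300), (394, 879)]
167 [(346, 1593), (352, 1591), (358, 1413), (364, 1382), (370, 1295), (376, 1286), (382, 1310), (388, 1323), (394, 890)]
170 [(346, 1582), (352, 1587), (358, 1423), (364, 1387), (370, 1299), (376, 1298), (382, 1315), (388, 1329), (394, 1575)]
173 [(346, 1562), (352, 1566), (358, 1425), (364, 1392), (370, 1308), (376, 1312), (382, 1326), (388, 1564), (394, 1565)]
176 [(346, 1552), (352, 1553), (358, 1555), (364, 1405), (370, 1308), (376, 1554), (382, 1553), (388, 1535), (394, 1541)]
179 [(346, 1541), (352, 1476), (358, 1468), (364, 1531), (370, 1508), (376, 1541), (382, 1525), (388, 1522), (394, 1535)]
182 [(346, 1529), (352, 1462), (358, 1457), (364, 1518), (370, 1520), (376, 1505), (382, 1510), (388, 1509), (394, 1535)]
185 [(346, 1504), (352, 1464), (358, 1455), (364, 1449), (370, 1500), (376, 1497), (382, 1509), (388, 1519), (394, 1515)]
188 [(346, 1495), (352, 1470), (358, 1441), (364, 1438), (370, 1493), (376, 1488), (382, 1466), (388, 0), (394, 1503)]
191 [(346, 1480), (352, 1485), (358, 1444), (364, 1425), (370, 1430), (376, 1483), (382, 1465), (388, 1496), (394, 1472)]
194 [(346, 1470), (352, 1470), (358, 1443), (364, 1423), (370, 1410), (376, 1468), (382, 1470), (388, 1449), (394, 1459)]
197 [(346, 1461), (352, 1462), (358, 1462), (364, 1419), (370, 1412), (376, 1464), (382, 1455), (388, 1443), (394, 1463)]
362 176 [[ 494. -111.   88.]]
366 176 [[ 491. -125.   83.]]
370 173 [[436. -70. 148.]]
390 165 [[ 408. -117.  164.]]
366 182 [[ 537. -186.    6.]]
362 186 [[ 504. -127.   40.]]
```

```bash
python3 - <<'E'
from h import *
s=bot.capture("scene"); T=np.linalg.inv(np.array(s["world_from_camera"]))
p=bot.get_obs()["tool_pos"]; yw=np.radians(72.5); X=np.array([np.cos(yw),np.sin(yw),0]); Y=np.array([np.sin(yw),-np.cos(yw),0])
for n,a,b,h in [("body",37,-95,66),("body",37,95,66),("body",-37,-95,66),("tip",9.5,-19,0),("tip",9.5,19,0),("tip",-9.5,-19,0)]:
    for dz in (0,35):
        c=T@np.r_[p+a*X+b*Y+[0,0,h+dz],1]; print(n,a,b,h,dz,(c[:2]/c[2]*[s["fx"],s["fy"]]+[s["cx"],s["cy"]]).round(1),c[2].round())
m=np.zeros((400,640),bool); m[140:182,352:392]=1; P=world(s,m)-p
P=P[(np.abs(P[:,:2])<130).all(1)&(P[:,2]>8)]; B=np.c_[P@X,P@Y,P[:,2]]
for lo in range(8,160,12):
    q=B[(B[:,2]>=lo)&(B[:,2]<lo+12)]
    if len(q): print(lo,len(q),np.percentile(q,[5,50,95],axis=0).round()[:,:2].tolist())
cv2.imwrite("pics/s4.png",cv2.resize(s["img"][120:200,330:410],None,fx=7,fy=7,interpolation=cv2.INTER_NEAREST))
E
```

```text
body 37 -95 66 0 [370.9 187.6] 1325.0
body 37 -95 66 35 [371.8 176.9] 1303.0
body 37 95 66 0 [335.8 153.1] 1457.0
body 37 95 66 35 [336.1 142.9] 1436.0
body -37 -95 66 0 [394. 180.] 1352.0
body -37 -95 66 35 [395.2 169.3] 1330.0
tip 9.5 -19 0 0 [363.2 189.3] 1429.0
tip 9.5 -19 0 35 [363.9 179.4] 1407.0
tip 9.5 19 0 0 [356.3 182.4] 1455.0
tip 9.5 19 0 35 [356.9 172.5] 1434.0
tip -9.5 -19 0 0 [368.8 187.5] 1436.0
tip -9.5 -19 0 35 [369.6 177.6] 1414.0
20 5 [[3.0, -8.0], [9.0, 1.0], [12.0, 7.0]]
32 22 [[-3.0, -19.0], [11.0, -8.0], [14.0, 10.0]]
44 43 [[-3.0, -21.0], [10.0, -14.0], [13.0, 9.0]]
56 35 [[1.0, -21.0], [11.0, -13.0], [13.0, 10.0]]
68 19 [[5.0, -21.0], [11.0, -17.0], [13.0, -1.0]]
80 2 [[-29.0, -82.0], [-9.0, -51.0], [11.0, -19.0]]
92 102 [[-21.0, -90.0], [15.0, -86.0], [37.0, -2.0]]
104 174 [[-18.0, -89.0], [28.0, -35.0], [38.0, 15.0]]
116 134 [[-17.0, -96.0], [25.0, -83.0], [37.0, 19.0]]
128 366 [[-24.0, -96.0], [12.0, -71.0], [35.0, 8.0]]
140 118 [[-17.0, -54.0], [22.0, -47.0], [27.0, 9.0]]
152 104 [[-16.0, -53.0], [20.0, -48.0], [26.0, -3.0]]
```

View pics/s4.png

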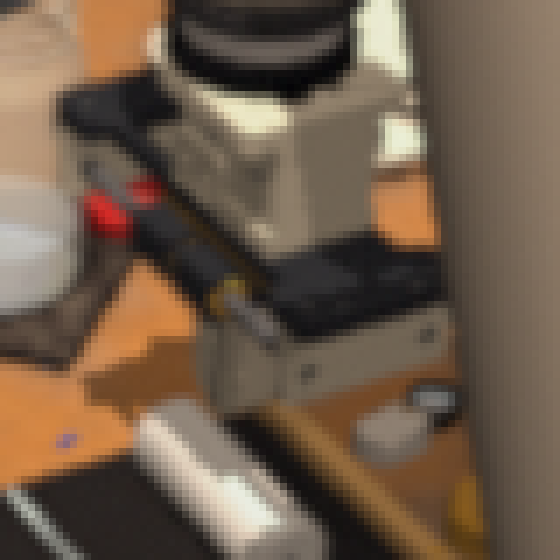

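The enlarged view and the range data agree. The finger end is about 33 mm higher than tool_pos says, while its sideways position is right. So I'll continue down by sight and force instead of trusting the z reading.

>>> {"api": "apply_moves", "payload": {"motion": "-0.004 0 0.01 0; 0 0 0.01 0; 0 0 0.004 0; 0 0 0 0; 0 0 0 0"}}

```text
time: 7.2
tool_pos: [503.9, -133.7, 17.8]
tcp_rot: [3.141, 0.0, 1.266]
contact_force: [0.3, -0.1, 0.9]
grip_width: 0.1
finger_force: 0.0
```

```bash
cat > tip.py <<'E'
from h import *
def tip():
    s=bot.capture("scene"); p=bot.get_obs()["tool_pos"]; yw=np.radians(72.5); X=np.array([np.cos(yw),np.sin(yw),0]); Y=np.array([np.sin(yw),-np.cos(yw),0])
    m=np.zeros((400,640),bool); m[130:215,330:400]=1; P=world(s,m); Q=P-p
    B=np.c_[Q@X,Q@Y,P[:,2]]
    for lo in range(48,96,6):
        q=B[(np.abs(B[:,0])<45)&(np.abs(B[:,1])<45)&(B[:,2]>=lo)&(B[:,2]<lo+6)]
        if len(q): print(lo,len(q),np.median(q,axis=0).round())
    print(bot.get_obs()["time"],p.round(1),bot.get_obs()["contact_force"].round(1)); return s
E
python3 - <<'E'
from tip import *
s=tip(); cv2.imwrite("pics/s5.png",cv2.resize(s["img"][130:210,330:410],None,fx=7,fy=7,interpolation=cv2.INTER_CUBIC))
E
```

```text
48 7 [12. -1. 51.]
54 15 [10. -6. 57.]
60 20 [ 10. -16.  63.]
66 20 [ 10. -11.  70.]
72 16 [ 11. -13.  75.]
78 23 [ 12. -10.  81.]
84 11 [ 12. -14.  87.]
90 8 [ 10. -16.  91.]
7.25 [ 503.9 -133.7   17.9] [-1.1 -0.6 -0.2]
```

View pics/s5.png

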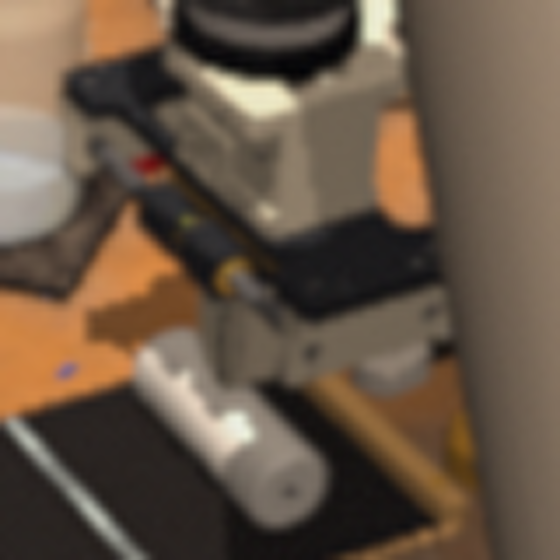

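The fingers now end just above the bar, near crop (225,375), with about 6 mm left.

>>> {"api": "apply_moves", "payload": {"motion": "0 0 0.003 0; 0 0 0.001 0; 0 0 0.001 0; 0 0 0 0; 0 0 0 0"}}

```text
time: 7.88
tool_pos: [504.2, -133.9, 14.8]
tcp_rot: [3.139, 0.0, 1.266]
contact_force: [-4.8, 1.7, 18.0]
grip_width: 0.4
finger_force: 9.1
```

>>> {"api": "apply_moves", "payload": {"motion": "0 0 0.001 0; 0 0 0 0; 0 0 0 0"}}

```text
time: 8.25
tool_pos: [504.3, -133.9, 14.6]
tcp_rot: [3.139, 0.0, 1.266]
contact_force: [-6.4, 1.7, 25.3]
grip_width: 0.4
finger_force: 13.1
```

>>> {"api": "apply_moves", "payload": {"motion": "0 0 0.001 0; 0 0 0 0; 0 0 0 0"}}

```text
time: 8.62
tool_pos: [504.4, -133.9, 14.4]
tcp_rot: [3.139, 0.001, 1.266]
contact_force: [-9.0, 3.9, 34.2]
grip_width: 0.5
finger_force: 17.1
```

>>> {"api": "apply_moves", "payload": {"motion": "0 0 -0.0015 0; 0.004 0 0 0; 0.004 0 0 0; 0.004 0 0 0; 0.004 0 0 0; 0.004 0 0 0; 0.004 0 0 0; 0 0 0 0"}}

```text
time: 9.62
tool_pos: [511.9, -110.8, 14.7]
tcp_rot: [3.138, 0.0, 1.266]
contact_force: [-5.0, 2.2, 21.2]
grip_width: 0.2
finger_force: 10.5
```

>>> {"api": "apply_moves", "payload": {"motion": "0 0 -0.005 0; 0 0 -0.015 0; 0 0 -0.005 0; 0 0 0 0; 0 0 0 0"}}

```text
time: 10.25
tool_pos: [510.7, -110.7, 36.9]
tcp_rot: [-3.141, 0.0, 1.266]
contact_force: [0.2, 0.3, -0.7]
grip_width: 0.7
finger_force: 0.0
```

```bash
python3 - <<'E'
from h import *
for n in ("top","scene"): measure(n)
E
```

```text
top cam [ 386.   21. 1295.] t 10.3
[319.5 194.5] 278 z 29.7 on z=8 (array([547.7,  15.9]), array([ 20.3, 102.9]), np.float32(-20.4)) z=19 (array([546.4,  15.9]), array([ 20.2, 102. ]), np.float32(-20.4)) z=26 (array([545.5,  15.9]), array([ 20. , 101.4]), np.float32(-20.4))
[357.4 188.2] 34 z 425.1 on z=8 (array([565.2, -87.4]), array([13.7, 19.4]), np.float32(58.2)) z=19 (array([563.7, -86.4]), array([13.6, 19.2]), np.float32(58.2)) z=26 (array([562.7, -85.8]), array([13.5, 19.1]), np.float32(58.2))
[368.5 198.7] 78 z 413.1 on z=8 (array([ 533.5, -120.4]), array([16.5, 52.4]), np.float32(55.0)) z=19 (array([ 532.3, -119.2]), array([16.3, 51.9]), np.float32(55.0)) z=26 (array([ 531.5, -118.4]), array([16.3, 51.7]), np.float32(55.0))
[365.8 218.3] 336 z 503.9 on z=8 (array([ 481.6, -120.6]), array([68.5, 84.9]), np.float32(89.0)) z=19 (array([ 480.8, -119.4]), array([67.9, 84.2]), np.float32(89.0)) z=26 (array([ 480.2, -118.6]), array([67.5, 83.7]), np.float32(89.0))
[346.3 222.2] 91 z 517.3 on z=8 (array([471.2, -59.1]), array([21.9, 34.2]), np.float32(-29.2)) z=19 (array([470.5, -58
[... 221 characters left out ...]
20. , -132.4]), array([36.4, 85.8]), np.float32(-21.9)) z=19 (array([ 510.8, -121.1]), array([36. , 84.8]), np.float32(-21.9)) z=26 (array([ 505. , -113.9]), array([35.7, 84.1]), np.float32(-21.9))
[343. 203.] 66 z 7.2 on z=8 (array([518.3, -60.7]), array([  5.9, 136.1]), np.float32(-17.5)) z=19 (array([509.1, -50.2]), array([  5.9, 134.4]), np.float32(-17.5)) z=26 (array([503.3, -43.6]), array([  5.8, 133.4]), np.float32(-17.5))
[317.8 207.7] 209 z 26.7 on z=8 (array([552.7,   6. ]), array([ 24.1, 117.1]), np.float32(-21.7)) z=19 (array([543.2,  15.6]), array([ 23.8, 115.6]), np.float32(-21.7)) z=26 (array([537.1,  21.7]), array([ 23.6, 114.7]), np.float32(-21.7))
rubber z 5.887205676979363
```

>>> {"api": "apply_moves", "payload": {"motion": "-0.013 0 0 0; 0 0 0.015 0; 0 0 0.007 0; 0 0 0.003 0; 0 0 0 0; 0 0 0 0"}}

```text
time: 11.2
tool_pos: [506.5, -123.0, 14.5]
tcp_rot: [3.142, 0.0, 1.266]
contact_force: [-9.6, 2.8, 28.9]
grip_width: 0.3
finger_force: 14.8
```

>>> {"api": "apply_moves", "payload": {"motion": "0.004 0 0 0; 0.004 0 0 0; 0.004 0 0 0; 0.004 0 0 0; 0.004 0 0 0; 0.004 0 0 0; 0.004 0 0 0; 0.004 0 0 0"}}

```text
time: 12.2
tool_pos: [516.7, -92.4, 14.4]
tcp_rot: [3.14, 0.0, 1.266]
contact_force: [-7.5, 3.1, 24.5]
grip_width: 0.5
finger_force: 12.6
```

>>> {"api": "apply_moves", "payload": {"motion": "0 0 0 0; 0 0 -0.005 0; 0 0 -0.005 0; -0.016 0 0 0; 0 0 0 0; 0 0 0.007 0; 0 0 0.003 0; 0 0 0 0"}}

```text
time: 13.2
tool_pos: [512.3, -108.2, 14.5]
tcp_rot: [3.14, 0.0, 1.266]
contact_force: [-7.1, 1.0, 26.2]
grip_width: 0.6
finger_force: 13.3
```

```bash
python3 - <<'E'
from h import *
s=measure("scene"); cv2.imwrite("pics/s6.png",cv2.resize(s["img"][130:230,300:420],None,fx=5,fy=5,interpolation=cv2.INTER_CUBIC))
E
```

```text
scene cam [-223.  786.  901.] t 13.25
[354.  194.1] 199 z 39.2 on z=8 (array([ 520.5, -115.1]), array([38.5, 89.2]), np.float32(-16.8)) z=19 (array([ 511.4, -104. ]), array([38. , 88.1]), np.float32(-16.8)) z=26 (array([505.5, -96.9]), array([37.7, 87.4]), np.float32(-16.8))
[343. 203.] 66 z 6.6 on z=8 (array([518.3, -60.7]), array([  5.9, 136.1]), np.float32(-17.5)) z=19 (array([509.1, -50.2]), array([  5.9, 134.4]), np.float32(-17.5)) z=26 (array([503.3, -43.6]), array([  5.8, 133.4]), np.float32(-17.5))
[317.8 207.7] 209 z 26.0 on z=8 (array([552.7,   6. ]), array([ 24.1, 117.1]), np.float32(-21.7)) z=19 (array([543.2,  15.6]), array([ 23.8, 115.6]), np.float32(-21.7)) z=26 (array([537.1,  21.7]), array([ 23.6, 114.7]), np.float32(-21.7))
rubber z 5.87304550575908
```

View pics/s6.png

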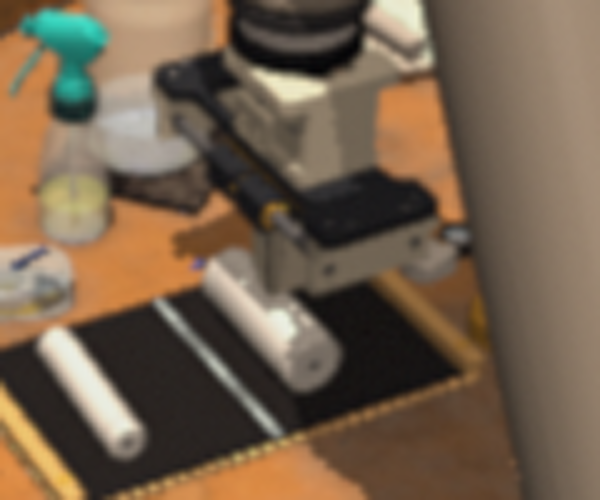

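>>> {"api": "apply_moves", "payload": {"motion": "0.004 0 0 0; 0.004 0 0 0; 0.004 0 0 0; 0.004 0 0 0; 0.004 0 0 0; 0.004 0 0 0; 0.004 0 0 0; 0.004 0 0 0"}}

```text
time: 14.3
tool_pos: [522.5, -77.4, 14.5]
tcp_rot: [3.138, 0.0, 1.266]
contact_force: [-5.4, 3.1, 23.2]
grip_width: 0.3
finger_force: 11.6
```

>>> {"api": "apply_moves", "payload": {"motion": "0 0 0 0; 0 0 -0.01 0; 0 0 -0.04 0; -0.06 0 -0.04 0; -0.06 0 0 0; -0.06 0 0 0; 0 0 0 0; 0 0 0 0"}}

```text
time: 15.3
tool_pos: [469.4, -240.9, 96.3]
tcp_rot: [-3.14, -0.001, 1.265]
contact_force: [0.7, 0.6, 0.6]
grip_width: 0.4
finger_force: 0.0
```

```bash
python3 - <<'E'
from h import *
measure("top");measure("scene")
E
```

```text
top cam [ 386.   21. 1295.] t 15.35
[319.5 194.5] 278 z 29.6 on z=8 (array([547.7,  15.9]), array([ 20.3, 102.9]), np.float32(-20.4)) z=19 (array([546.4,  15.9]), array([ 20.2, 102. ]), np.float32(-20.4)) z=26 (array([545.5,  15.9]), array([ 20. , 101.4]), np.float32(-20.4))
[355.2 204.3] 554 z 42.6 on z=8 (array([514.8, -79.8]), array([ 41.5, 144.4]), np.float32(-19.1)) z=19 (array([513.7, -79. ]), array([ 41.2, 143.1]), np.float32(-19.1)) z=26 (array([513. , -78.4]), array([ 40.9, 142.4]), np.float32(-19.1))
rubber z 8.3230856114767
scene cam [-223.  786.  901.] t 15.45
[349.5 195.1] 330 z 39.1 on z=8 (array([ 526.5, -101.4]), array([ 40.7, 121.7]), np.float32(-21.7)) z=19 (array([517.2, -90.4]), array([ 40.2, 120.2]), np.float32(-21.7)) z=26 (array([511.4, -83.5]), array([ 39.9, 119.2]), np.float32(-21.7))
[343.2 203.2] 65 z 6.7 on z=8 (array([518.3, -60.7]), array([  5.8, 136.1]), np.float32(-17.6)) z=19 (array([509.1, -50.3]), array([  5.8, 134.4]), np.float32(-17.6)) z=26 (array([503.3, -43.7]), array([  5.7, 133.4]), np.float32(-17.6))
[317.7 207.6] 206 z 26.5 on z=8 (array([553.2,   5.8]), array([ 24., 116.]), np.float32(-21.9)) z=19 (array([543.7,  15.4]), array([ 23.7, 114.5]), np.float32(-21.9)) z=26 (array([537.6,  21.5]), array([ 23.5, 113.6]), np.float32(-21.9))
rubber z 5.768256326304197
```

```bash
cat > bar.py <<'E'
from h import *
LM=np.array([520.6,-61.7]); a=np.radians(-17.5); AX=np.array([np.cos(a),np.sin(a)]); AY=np.array([-np.sin(a),np.cos(a)])
def bar(n="top"):
    s=bot.capture(n)
    for d in bot.cut_out(s,"thick_bar"):
        P=world(s,d["pixels"]); c=np.median(P,0)
        if abs((c[:2]-LM)@AX)>60 or abs((c[:2]-LM)@AY)>110: continue
        g=s["img"].astype(int); m=(cv2.dilate(d["pixels"].astype(np.uint8),np.ones((5,5)))>0)&(g.min(2)>105)
        m=cv2.morphologyEx(m.astype(np.uint8),cv2.MORPH_OPEN,np.ones((4,4)))>0
        for M in (d["pixels"],m):
            uv=np.argwhere(M)[:,::-1]; ct,sz,an=axis(rayz(s,uv,26)); print(n,round(d["p"],2),ct,sz,an,"line x,y",((ct-LM)@AX).round(1),((ct-LM)@AY).round(1), "mean y",((rayz(s,uv,26)[:,:2].mean(0)-LM)@AY).round(1))
    print(bot.get_obs()["time"],bot.get_obs()["tool_pos"].round(1)); return s
E
python3 -c "
from bar import *
bar();bar('scene')"
```

```text
top 0.76 [521.  -83.7] [ 36.6 105. ] -19.2 line x,y 7.0 -20.9 mean y -21.1
top 0.76 [518.2 -87.2] [ 34.1 103. ] -18.0 line x,y 5.4 -25.0 mean y -24.7
15.6 [ 470.1 -240.4   96.8]
scene 0.64 [516.7 -81.7] [ 45.4 138.3] -23.4 line x,y 2.3 -20.2 mean y -20.0
scene 0.64 [515.9 -85.2] [ 39.9 129. ] -22.2 line x,y 2.6 -23.8 mean y -23.6
15.7 [ 470.  -240.8   96.9]
```

```bash
sed -i 's/np.ones((4,4))/np.ones((5,5))/' bar.py && python3 -c "
from bar import *
bar()"
```

```text
top 0.65 [520.5 -84. ] [ 35.7 102.1] -18.0 line x,y 6.6 -21.3 mean y -21.4
top 0.65 [520.8 -84.5] [ 34.1 103.1] -17.9 line x,y 7.0 -21.7 mean y -21.1
15.8 [ 469.9 -241.1   96.9]
```

>>> {"api": "apply_moves", "payload": {"motion": "0.05 0 0 0; 0.05 0 0 0; 0.05 0 0 0; 0.015 0 0.02 0; 0 0 0.03 0; 0 0 0.025 0; 0 0 0 0; 0 0 0 0"}}

```text
time: 16.8
tool_pos: [519.9, -84.3, 22.8]
tcp_rot: [3.14, 0.0, 1.265]
contact_force: [0.0, -0.3, -1.1]
grip_width: 0.6
finger_force: 0.0
```

>>> {"api": "apply_moves", "payload": {"motion": "-0.0075 0 0 0; 0 0 0 0; 0 0 0.006 0; 0 0 0.003 0; 0 0 0.0015 0; 0 0 0 0; 0 0 0 0"}}

```text
time: 17.68
tool_pos: [517.6, -91.3, 14.5]
tcp_rot: [3.139, 0.0, 1.266]
contact_force: [-9.1, 0.7, 30.8]
grip_width: 0.2
finger_force: 15.3
```

>>> {"api": "apply_moves", "payload": {"motion": "0.004 0 0 0; 0.004 0 0 0; 0.004 0 0 0; 0.004 0 0 0; 0.004 0 0 0; 0.004 0 0 0; 0.004 0 0 0; 0.004 0 0 0"}}

```text
time: 18.68
tool_pos: [527.8, -60.6, 14.4]
tcp_rot: [3.138, -0.0, 1.266]
contact_force: [-5.6, 2.5, 26.5]
grip_width: 0.5
finger_force: 12.5
```

>>> {"api": "apply_moves", "payload": {"motion": "0 0 0 0; 0 0 -0.01 0; 0 0 -0.04 0; -0.06 0 -0.04 0; -0.06 0 0 0; -0.06 0 0 0; 0 0 0 0; 0 0 0 0"}}

```text
time: 19.68
tool_pos: [474.7, -224.3, 95.7]
tcp_rot: [-3.141, -0.001, 1.265]
contact_force: [0.8, 1.1, 0.2]
grip_width: 0.3
finger_force: 0.0
```

```bash
python3 -c "
from bar import *
bar();bar();bar('scene')"
```

```text
top 0.59 [526.4 -68.3] [ 37.5 104. ] -19.2 line x,y 7.5 -4.6 mean y -4.2
top 0.59 [525.5 -68.1] [ 33.9 103.9] -18.7 line x,y 6.6 -4.6 mean y -4.5
19.775 [ 475.2 -223.4   95.8]
top 0.79 [526.2 -68. ] [ 35.5 103. ] -18.3 line x,y 7.2 -4.3 mean y -4.2
top 0.79 [525.6 -68.1] [ 33.9 104.1] -18.8 line x,y 6.7 -4.6 mean y -4.5
19.875 [ 475.4 -223.4   95.9]
scene 0.91 [523.  -66.5] [ 39.1 128.3] -20.6 line x,y 3.7 -3.9 mean y -3.3
scene 0.91 [527.8 -71.9] [ 40.5 128.3] -23.6 line x,y 9.9 -7.6 mean y -7.2
19.975 [ 475.4 -223.7   96. ]
```

>>> {"api": "apply_moves", "payload": {"motion": "0.05 0 0 0; 0.05 0 0 0; 0.05 0 0 0; 0.009 0.001 0.02 0; 0 0 0.03 0; 0 0 0.025 0; 0 0 0 0; 0 0 0 0"}}

```text
time: 20.98
tool_pos: [524.4, -73.3, 21.9]
tcp_rot: [3.14, 0.0, 1.266]
contact_force: [-0.3, -0.5, -0.5]
grip_width: 0.2
finger_force: 0.0
```

>>> {"api": "apply_moves", "payload": {"motion": "0 0 0.005 0; 0 0 0.003 0; 0 0 0.001 0; 0 0 0 0; 0 0 0 0"}}

```text
time: 21.6
tool_pos: [524.5, -73.6, 14.7]
tcp_rot: [3.139, -0.0, 1.266]
contact_force: [-6.2, 1.3, 20.6]
grip_width: 0.6
finger_force: 10.2
```

>>> {"api": "apply_moves", "payload": {"motion": "0.003 0 0 0; 0.003 0 0 0; 0.003 0 0 0; 0 0 0 0; 0 0 0 0"}}

```text
time: 22.22
tool_pos: [527.4, -64.9, 14.7]
tcp_rot: [3.138, -0.0, 1.266]
contact_force: [-5.5, 1.5, 21.1]
grip_width: 0.9
finger_force: 10.0
```

>>> {"api": "apply_moves", "payload": {"motion": "0 0 -0.002 0; 0 0 -0.01 0; 0 0 -0.04 0; -0.05 0 -0.04 0; -0.06 0 0 0; -0.06 0 0 0; 0 0 0 0; 0 0 0 0"}}

```text
time: 23.22
tool_pos: [475.6, -225.5, 103.2]
tcp_rot: [-3.141, -0.0, 1.265]
contact_force: [0.1, 0.1, -0.2]
grip_width: 0.7
finger_force: 0.0
```

```bash
python3 -c "
from bar import *
bar();s=bar();bar('scene')
cv2.imwrite('pics/t7.png',cv2.resize(s['img'][150:260,270:430],None,fx=5,fy=5,interpolation=cv2.INTER_CUBIC))"
```

```text
top 0.96 [528.6 -64.2] [ 36.7 105.7] -17.8 line x,y 8.4 0.0 mean y 0.2
top 0.96 [526.9 -64. ] [ 33.7 103.9] -17.9 line x,y 6.7 -0.3 mean y -0.2
23.325 [ 476.  -224.5  103.1]
top 0.58 [527.7 -63. ] [ 36.6 103.1] -18.0 line x,y 7.2 0.9 mean y 0.3
top 0.58 [526.9 -64. ] [ 33.7 103.9] -17.9 line x,y 6.7 -0.3 mean y -0.2
23.425 [ 476.1 -224.5  103.1]
scene 0.83 [525.8 -62.2] [ 39.9 125. ] -20.1 line x,y 5.1 1.1 mean y 1.0
scene 0.83 [529.6 -67.6] [ 40.5 123.9] -22.0 line x,y 10.4 -2.9 mean y -2.7
23.525 [ 476.1 -224.8  103.1]
```

View pics/t7.png

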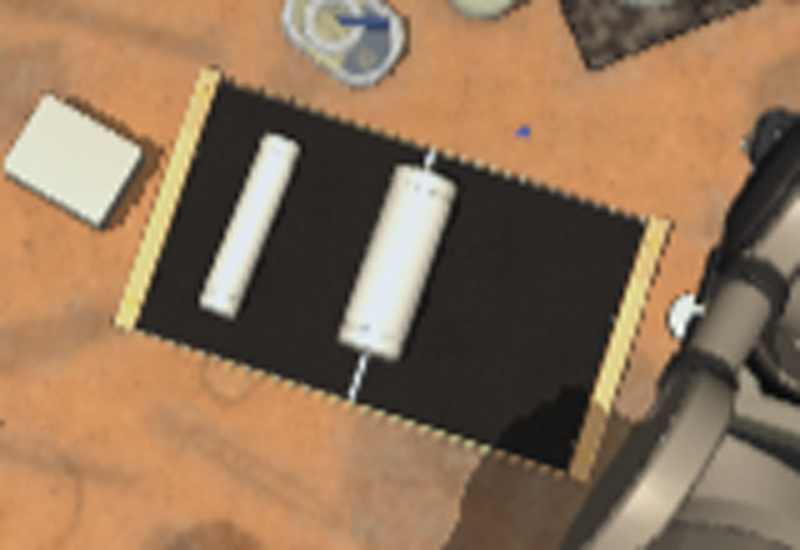

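The bar lies on the line, centred near crop (398,262). The line shows past both ends at (430,158) and (358,375), and the thin bar and block have not moved. I'm handing it in.

```bash
python3 -c "
from plant import bot
print(bot.close_job())"
```

```text
the job is handed in; nothing more can be done
None
```

I rolled the thick bar about 66 mm (just over half a turn) onto the line and handed the job in; no verdict came back. The top camera puts it within about 1 mm of centre, under 1° from parallel and 7 mm off lengthwise, with the line showing past both ends. The thin bar had not moved. The reported fingertip height read about 30 mm too low, so I set the contact by camera and force.

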